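# Tip the front row of gauge balls into the blue cup

## Robot

A 6-joint arm with a two-finger parallel gripper is mounted at the origin on the work surface. World frame = base frame: x ahead of the robot, y to its left, z up, the work surface at z = 0. Lengths are in m, angles in rad, forces in N, time in s.
With the tool pointing down it reaches from about 0.35 to 0.925 m from the base axis. Payload 6.4 kg.
Tool frame: the origin (TCP) lies midway between the tips of the shut fingers; the grasp point (between the pads) lies 19 mm behind it; y points along the fingers, x is the direction in which the jaws open and shut, and the axes are right-handed (so a half turn about y gives the same grasp; the last joint's range is limited). The gripper opens to 85 mm and grips with 20 to 120 N. Pads are 22 mm wide; open, the fingers measure 114 mm over their backs; the gripper's body (76 mm by 85 mm) begins 54 mm behind the grasp point. The pads swing forward as they close: fully open they stand 13 mm farther back than shut.
Start: joints at [-1.314, 0.245, 1.558, -0, 1.339, -0.174], TCP at [0.271, -0.591, 0.231] pointing down, gripper open.
Joint ranges: [-3.13, 3.13], [-1.02, 2.26], [0.13, 2.54], [-0.95, 4.09], [0.21, 2.88], [-2.74, 2.74]. Speed limits (rad/s): [2.57, 2.57, 3.14, 3.14, 3.14, 3.14].

## Interface

Orientations are given as a unit quaternion [x, y, z, w].
In Python, from workcell import monitor, viewer, sign_off gives the robot as it stands.
- The arm moves only by the tool play_rows, never from a script. Its argument "series" is a list of rows, each a list of 3 entries, a list of its own where there are three numbers: the turn, a rotation vector about the world's x, y, z in degrees, then the shift along the world's x, y, z in mm, then the opening in per cent of the stroke, from 0 (shut) to 100 (fully open). A call has 1 to 10 rows; each row is the pose to reach, as a shift and turn from the pose commanded when the call began; what a row does not reach only later rows make up. A row lasts 1/12 s, in which the tool goes at most 41.7 mm and 7.16 degrees, less where a joint would pass 70% of its speed; a pose out of reach is approached as far as the arm can. A call with a gripper value outside its range is refused whole. The fingers move at their own pace and stop on an object; the grip force is fixed at half the most. Time passes only in rows, so rows that repeat a pose let the fingers close. It gives the time, the measured TCP pose, the force and the opening at its end, in the units of the state.
- monitor.state(): the state, without advancing time (a new reading comes with each control period).
- viewer.get_image(name): name is "scene" or "side" or "wrist"; returns a dict with "frame" (420x560x3 uint8, red, green, blue), "intrinsics" (3x3 intrinsics, pixels), "world_to_cam" (4x4, takes a point from world to camera coordinates). Camera axes: x right, y up, looking along -z (the intrinsics and any distortion apply to the point x, -y, -z); pixel columns grow to the right and rows downward; lengths in m; the calibration is good to about 2 mm. A picture is of the moment at which its call begins. There is no depth.
- sign_off(): hands the job in, once; it reports no verdict.
The state is a dict: "time_s": time; "joints": joint angles; "dq": joint speeds; "joint_efforts": joint torques, N m; "eef_pos": TCP position; "ee_rot": TCP orientation; "wrist_force": force on the tool from outside, world axes, zero at the start; "wrist_torque": the same for the moment, N m; "gripper_width": finger opening in m.
Only numpy, scipy, OpenCV 4.12 (cv2) and the standard library are available. Lean on these libraries where they do the work, as an engineer would, in place of code of your own. Each camera call takes 0.05 s, during which the arm holds its last target. There are 200 camera calls.

## Task

Take the white ball tray by its red grip, carry it level over the blue cup and tip it front-down just far enough that only the front row of three balls rolls over the blue lip into the cup; the other two rows must stay in the tray. Then set the tray back down level in the middle of the black round plate and let go. Do not touch the balls with the gripper, and leave the cups, the brass bracket and the wooden case where they stand.

Things in the scene. Friction and masses are not known exactly. Their poses are not given: they have to be found in the camera images.
- plate: round black fixture plate fixed to the bench, 180 mm across and 20 mm high; origin at the centre of its underside. The tray stands in its middle at the start (within 10 mm) and goes back there.
- tray: white ball tray, loose, about 0.2 kg empty, 80.5 mm long (its x, -46 to +34.5 mm) by 74 mm wide (y); origin on its underside, z up, -x is the front, open but for a low blue lip. Floor 4 mm thick; side and rear walls 24 mm high, 4 mm thick. Two ridges 3.5 mm high across the floor, at x = -12.5 and +9.1 mm, part three rows of three balls.
- tray_grip (a point): middle of the red grip block, 69 mm above the tray's underside at tray x = -2, y = 0 mm; axes as the tray's. The block is 20 x 20 mm, from 43 to 85 mm above the underside, on a white bridge (10 mm wide, 37 to 43 mm high) that spans the tray along y over the middle row; ball tops are at 24 mm.
- tray_edge (a point): middle of the tray's front edge at the floor's upper face (tray x = -46, z = 4 mm), where balls drop off; axes as the tray's. The blue lip is 1.5 mm high, at x -33 to -29 mm, then a flat blue apron. Tipped front-down, the front row rolls over the lip past about 32 degrees, the other rows over their ridges past about 49 (sooner if jerked); 40 is right.
- blue_cup: open blue plastic cup, loose, 0.2 kg, 70 mm high, 92 mm across the rim, walls 4 mm; origin at the centre of its underside. Receives the balls.
- yellow_cup: the same cup in yellow, empty; must be left alone.
- bracket: bystander: machined brass angle, 50 x 90 mm, 58 mm high, loose; origin at the centre of its underside.
- case: bystander: closed dark wooden gauge-block case 60 x 110 mm, 30 mm high, loose; origin at the centre of its underside.
- ball_a1_center (a point): centre of a 20 mm steel-coloured ball of 25 g, front row (next to the blue lip), -y side (at the start tray x = -23.4, y = -21.3, z = 14 mm).
- ball_a2_center (a point): centre of a 20 mm steel-coloured ball of 25 g, front row (next to the blue lip), centre (at the start tray x = -23.4, y = 0.0, z = 14 mm).
- ball_a3_center (a point): centre of a 20 mm steel-coloured ball of 25 g, front row (next to the blue lip), +y side (at the start tray x = -23.4, y = 21.3, z = 14 mm).
- ball_b1_center (a point): centre of a 20 mm steel-coloured ball of 25 g, middle row, -y side (at the start tray x = -1.7, y = -21.3, z = 14 mm).
- ball_b2_center (a point): centre of a 20 mm steel-coloured ball of 25 g, middle row, centre (at the start tray x = -1.7, y = 0.0, z = 14 mm).
- ball_b3_center (a point): centre of a 20 mm steel-coloured ball of 25 g, middle row, +y side (at the start tray x = -1.7, y = 21.3, z = 14 mm).
- ball_c1_center (a point): centre of a 20 mm steel-coloured ball of 25 g, rear row, -y side (at the start tray x = 19.9, y = -21.3, z = 14 mm).
- ball_c2_center (a point): centre of a 20 mm steel-coloured ball of 25 g, rear row, centre (at the start tray x = 19.9, y = 0.0, z = 14 mm).
- ball_c3_center (a point): centre of a 20 mm steel-coloured ball of 25 g, rear row, +y side (at the start tray x = 19.9, y = 21.3, z = 14 mm).
Not all that is in view belongs to the job. Of the things shaped like the tray, the white one is meant.

How it is judged:
On the way, in this order (a step that is already met when the one before it is completed fails the run):
1. the tray is lifted clear of the plate, all but level, with the front row still behind the lip (height (world z) of tray above 0.06 m and angle between tray's own z axis and vertical below 0.3 rad and distance between each of ball_a1_center, ball_a2_center, ball_a3_center and tray below 0.045 m), for 0.1 s.
2. the tray is held tipped by more than 20 degrees with its front edge above the blue cup (height (world z) of tray above 0.06 m and angle between tray's own z axis and vertical above 0.35 rad and horizontal distance between tray_edge and blue_cup below 0.06 m), for 0.05 s.
3. the three front balls are in the blue cup while the tray is still in the air (height (world z) of tray above 0.06 m and horizontal distance between each of ball_a1_center, ball_a2_center, ball_a3_center and blue_cup below 0.04 m and z of each of ball_a1_center, ball_a2_center, ball_a3_center in the frame of blue_cup below 0.065 m), for 0.1 s.
At the end, for the whole second after the job is handed in: Front-row balls in the blue cup; other six in the tray behind the first ridge; tray released, at rest, level within 3.4 degrees on the plate, origin within 30 mm of its centre; blue cup upright; cups, bracket, case within 20 mm of their starts (horizontal distance between each of ball_a1_center, ball_a2_center, ball_a3_center and blue_cup below 0.04 m and z of each of ball_a1_center, ball_a2_center, ball_a3_center in the frame of blue_cup below 0.065 m and x of ball_b1_center in the frame of tray between -0.0125 and 0.031 m and y of ball_b1_center in the frame of tray between -0.034 and 0.034 m and z of ball_b1_center in the frame of tray between 0.004 and 0.022 m and x of ball_b2_center in the frame of tray between -0.0125 and 0.031 m and y of ball_b2_center in the frame of tray between -0.034 and 0.034 m and z of ball_b2_center in the frame of tray between 0.004 and 0.022 m and x of ball_b3_center in the frame of tray between -0.0125 and 0.031 m and y of ball_b3_center in the frame of tray between -0.034 and 0.034 m and z of ball_b3_center in the frame of tray between 0.004 and 0.022 m and x of ball_c1_center in the frame of tray between -0.0125 and 0.031 m and y of ball_c1_center in the frame of tray between -0.034 and 0.034 m and z of ball_c1_center in the frame of tray between 0.004 and 0.022 m and x of ball_c2_center in the frame of tray between -0.0125 and 0.031 m and y of ball_c2_center in the frame of tray between -0.034 and 0.034 m and z of ball_c2_center in the frame of tray between 0.004 and 0.022 m and x of ball_c3_center in the frame of tray between -0.0125 and 0.031 m and y of ball_c3_center in the frame of tray between -0.034 and 0.034 m and z of ball_c3_center in the frame of tray between 0.004 and 0.022 m and horizontal distance between tray and plate below 0.03 m and angle between each of tray, blue_cup's own z axis and vertical below 0.06 rad and z of tray in the frame of plate between 0.016 and 0.024 m and linear speed of tray below 0.02 m/s and distance of each of blue_cup, yellow_cup, bracket, case from where it was at the start of the episode below 0.02 m); the robot touches nothing.
It fails at once if the gripper touches a ball (contact force between the fingers and ball_a1 above 0.3 N or contact force between the fingers and ball_a2 above 0.3 N or contact force between the fingers and ball_a3 above 0.3 N or contact force between the fingers and ball_b1 above 0.3 N or contact force between the fingers and ball_b2 above 0.3 N or contact force between the fingers and ball_b3 above 0.3 N or contact force between the fingers and ball_c1 above 0.3 N or contact force between the fingers and ball_c2 above 0.3 N or contact force between the fingers and ball_c3 above 0.3 N).
It fails at once if a cup is knocked or pushed away (moved 30 mm) or tipped over (distance of any of blue_cup, yellow_cup from where it was at the start of the episode above 0.03 m or angle between any of blue_cup, yellow_cup's own z axis and vertical above 0.35 rad).
It fails at once if the bracket or the case is moved by 30 mm (distance of any of bracket, case from where it was at the start of the episode above 0.03 m).
It also fails if it takes over 72 s, if anything falls off the work surface, if the arm or the gripper's body presses on something with over 40 N, if the wrist force passes 120 N, or if a joint passes its speed limit or range.

## Working session

There is one attempt and no reset: what is moved stays moved. The work goes in short steps, Python scripts to look and compute and a tool call to move; the robot and the scene stay as the last step left them, time stands still between calls to the robot, and variables do not carry over. Pictures are saved under pics/ and viewed, about 8 in all and at most 12, crops included, and the job is handed in when it is done.

Besides the shell and the picture viewer there is one more tool, called after ">>>" as a command line: name --argument value ..., lists and objects as JSON in quotes. play_rows: Moves the arm, as the interface text tells. Its arguments: {"type":"object","properties":{"series":{"type":"array"}},"required":["series"]}

```bash
mkdir -p pics; cat > h.py <<'E'
import numpy as np, cv2
from workcell import monitor, viewer, sign_off
def grab(n,f):
    d=viewer.get_image(n); cv2.imwrite(f'pics/{f}.png',d['frame'][:,:,::-1])
    np.savez(f'pics/{f}.npz',K=d['intrinsics'],T=d['world_to_cam'],I=d['frame']); return d
def load(f): return np.load(f'pics/{f}.npz')
def proj(d,P):
    T=d['T'];p=np.atleast_2d(P)@T[:3,:3].T+T[:3,3]; p=p*[1,-1,-1]; q=p@d['K'].T; return q[:,:2]/q[:,2:]
def ray(d,u,v,z):
    T=d['T'];R=T[:3,:3];c=-R.T@T[:3,3]; r=np.linalg.inv(d['K'])@[u,v,1]; r=R.T@(r*[1,-1,-1])
    return c+r*(z-c[2])/r[2]
E
python3 - <<'E'
from h import *
for n in('scene','side'): d=grab(n,n+'0'); print([k for k in d], -d['world_to_cam'][:3,:3].T@d['world_to_cam'][:3,3])
a,b=load('scene0')['I'],load('side0')['I']
print(monitor.state())
E
```

```text
['frame', 'intrinsics', 'world_to_cam'] [1.31733842 0.28109986 0.6356936 ]
['frame', 'intrinsics', 'world_to_cam'] [0.02908544 0.56880709 0.63715958]
{'time_s': 0.1, 'joints': array([-1.31413663e+00,  2.45772686e-01,  1.55887240e+00, -3.46505317e-06,
        1.33872436e+00, -1.74070235e-01]), 'dq': array([-0.00072772, -0.00075758, -0.00353669, -0.00025555,  0.00228346,
       -0.00058869]), 'joint_efforts': array([-5.36721855e-04, -4.30680048e+01, -3.27126074e+01, -7.04768058e-05,
        2.88648276e-03, -9.30199406e-06]), 'eef_pos': array([ 0.27129076, -0.59012956,  0.23028292]), 'ee_rot': array([-0.59487653,  0.38205982, -0.38113389,  0.59572574]), 'wrist_force': array([-0.05945601,  0.36533301, -0.22698031]), 'wrist_torque': array([-0.0104562 , -0.01459494, -0.02898166]), 'gripper_width': 0.08533608410349344}
```

View pics/scene0.png

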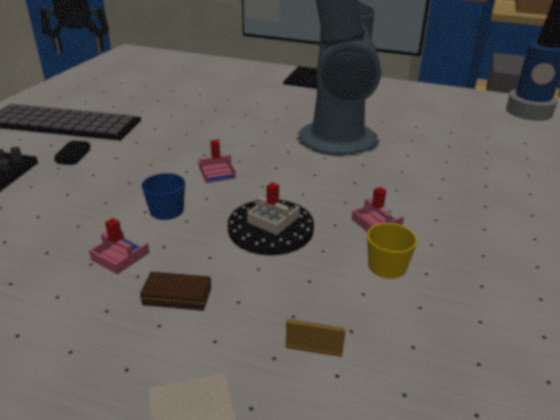

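View pics/side0.png

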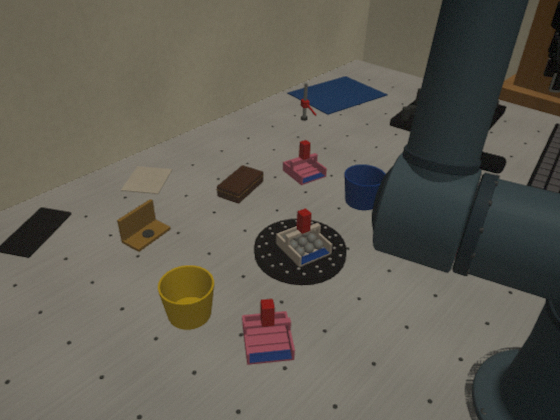

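The white tray with nine balls is on the black plate (scene 273,213; side 304,240). The lookalikes are pink and empty: scene (217,165), (378,215), (118,247). Only the white one fits the description. I'll confirm it in an enlarged crop.

```bash
python3 - <<'E'
from h import *
a,b=load('scene0')['I'],load('side0')['I']
c=np.hstack([cv2.resize(a[175:255,225:320],None,fx=4.2,fy=4.2,interpolation=2),cv2.resize(b[200:280,255:350],None,fx=4.2,fy=4.2,interpolation=2)])
print(c.shape);cv2.imwrite('pics/crop.png',c[:,:,::-1])
for n in('scene0','side0'):
    d=load(n);h=cv2.cvtColor(d['I'],cv2.COLOR_RGB2HSV);print(n)
    masks={'red':((h[...,0]<6)|(h[...,0]>174))&(h[...,1]>200)&(h[...,2]>90),'blue':(h[...,0]>105)&(h[...,0]<125)&(h[...,1]>150),'yel':(h[...,0]>22)&(h[...,0]<32)&(h[...,1]>180),'dark':(h[...,2]<45)}
    for k,m in masks.items():
        N,_,st,ce=cv2.connectedComponentsWithStats(m.astype(np.uint8))
        print(k,[(s[:5].tolist(),c.round(1).tolist()) for s,c in zip(st[1:],ce[1:]) if s[4]>40])
E
```

```text
(336, 798, 3)
scene0
red []
blue [([27, 0, 71, 78, 1855], [60.7, 42.4]), ([88, 0, 15, 8, 83], [94.6, 3.1]), ([420, 0, 140, 87, 5378], [471.9, 42.2]), ([49, 14, 9, 16, 72], [53.0, 22.2]), ([91, 15, 10, 15, 50], [95.9, 21.4]), ([102, 34, 7, 16, 66], [105.5, 41.9]), ([518, 69, 38, 32, 306], [534.3, 87.7]), ([143, 175, 41, 44, 1377], [164.1, 195.0])]
yel [([368, 224, 48, 54, 2024], [389.9, 248.8])]
dark [([41, 0, 68, 53, 1743], [73.0, 19.2]), ([243, 0, 121, 48, 773], [319.5, 30.6]), ([377, 0, 53, 56, 294], [413.8, 36.3]), ([537, 0, 23, 48, 723], [551.1, 27.2]), ([361, 17, 12, 16, 50], [368.3, 22.8]), ([284, 47, 96, 89, 3407], [339.2, 81.1]), ([513, 48, 20, 39, 152], [524.3, 68.7]), ([488, 67, 8, 22, 76], [490.8, 78.6]), ([0, 117, 140, 23, 868], [74.1, 129.7]), ([55, 141, 34, 23, 536], [71.9, 152.5]), ([0, 149, 37, 42, 850], [13.4, 166.3]), ([228, 203, 85, 52, 2101], [269.0, 234.0]), ([142, 287, 68, 15, 155], [179.3, 296.7]), ([143, 299, 61, 10, 282], [172.4, 304.0])]
side0
red [([262, 300, 12, 8, 53], [268.0, 304.0])]
blue [([341, 77, 13, 31, 108], [346.5, 90.6]), ([352, 81, 16, 17, 65], [357.9, 89.0]), ([330, 83, 13, 25, 103], [336.0, 92.9]), ([364, 88, 17, 13, 55], [371.4, 94.1]), ([346, 173, 34, 25, 176], [362.6, 183.2]), ([304, 174, 18, 8, 43], [312.3, 177.3]), ([302, 249, 26, 15, 147], [313.7, 255.3]), ([250, 351, 40, 11, 177], [269.2, 356.5])]
yel [([158, 266, 56, 63, 2014], [185.8, 293.0])]
dark [([390, 0, 116, 176, 6076], [441.3, 90.8]), ([502, 0, 26, 73, 278], [515.3, 30.2]), ([543, 1, 17, 90, 785], [554.2, 51.0]), ([487, 101, 19, 29, 201], [496.0, 113.9]), ([527, 124, 32, 62, 220], [542.2, 155.9]), ([543, 149, 17, 41, 122], [551.4, 171.1]), ([372, 169, 188, 251, 10593], [500.6, 311.6]), ([218, 192, 16, 9, 49], [225.2, 195.8]), ([0, 208, 71, 49, 1680], [33.6, 232.2]), ([255, 220, 92, 65, 2714], [297.1, 257.7]), ([472, 384, 10, 36, 85], [475.2, 404.8])]
```

View pics/crop.png

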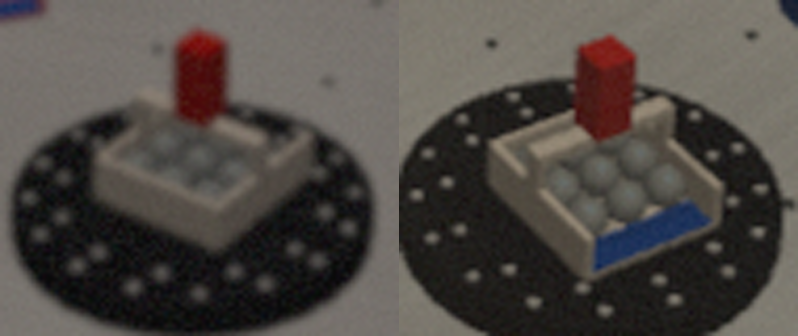

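The crop confirms it: a white tray with steel balls, a red grip and a blue lip. Next I'll fit poses from the corner pixels.

```bash
python3 - <<'E'
from h import *
from scipy.optimize import least_squares
S,D=load('scene0'),load('side0')
c=lambda l,ox,oy:np.array([[(u-1.6)/4.2+ox,(v-1.6)/4.2+oy] for u,v in l])
ps=c([(215,252),(215,212),(95,162),(97,195),(313,135),(313,172),(201,42)],225,175)
Ts=np.array([[34.5,37,0],[34.5,37,24],[34.5,-37,24],[34.5,-37,0],[-46,37,24],[-46,37,0],[-2,0,85]])/1e3
pd=c([(590,278),(720,222),(720,187),(490,140),(492,185),(606,56)],255-95,200); pd[:,0]+=95-95
pd=c([(590-399,278),(720-399,222),(720-399,187),(490-399,140),(492-399,185),(606-399,56)],255,200)
Td=np.array([[-46,37,0],[-46,-37,0],[-46,-37,24],[34.5,37,24],[34.5,37,0],[-2,0,85]])/1e3
def W(p,T):
    a=p[2];R=np.array([[np.cos(a),-np.sin(a),0],[np.sin(a),np.cos(a),0],[0,0,1]]);return T@R.T+[p[0],p[1],.02]
f=lambda p:np.r_[(proj(S,W(p,Ts))-ps).ravel(),(proj(D,W(p,Td))-pd).ravel()]
x0=ray(S,273,222,.03)
best=min((least_squares(f,[x0[0],x0[1],a]) for a in np.arange(-3,3,1)),key=lambda r:r.cost)
print('tray',best.x,np.degrees(best.x[2]),'\n',best.fun.reshape(-1,2).round(1).tolist())
t=np.linspace(0,6.283,120);circ=lambda p,r,z:np.c_[p[0]+r*np.cos(t),p[1]+r*np.sin(t),0*t+z]
def fit(obs,r,z,x0):
    # obs: (cam,[l,r,t,b] or None)
    def g(p):
        o=[]
        for C,bb in obs:
            q=proj(C,circ(p,r,z));e=[q[:,0].min(),q[:,0].max(),q[:,1].min(),q[:,1].max()]
            o+=[a-b for a,b in zip(e,bb) if b is not None]
        return o
    s=least_squares(g,x0[:2]);print(s.x.round(4),np.hypot(*s.x).round(3),s.fun.round(1));return s.x
print('plate');fit([(S,[228,314,None,None]),(D,[254.5,347,None,None])],.09,.018,x0)
print('blue');fit([(S,[143,185.5,175.5,None]),(D,[344,None,166,None])],.046,.07,ray(S,164,183,.07))
print('yellow');fit([(S,[366.5,415,225,None]),(D,[159,215,268,None])],.046,.07,ray(S,390,235,.07))
for n,C,u,v,z in[('case',S,177,288,.03),('case',D,241,181,.03),('brk',S,315,338,.03),('brk',D,145,225,.03)]:print(n,ray(C,u,v,z))
for u,v in[(217,172),(378,222),(120,255)]:print('pink',ray(S,u,v,.01))
E
```

```text
tray [ 0.47680541 -0.02117097 -0.28019445] -16.05395952679217 
 [[0.7, -0.3], [0.9, -0.6], [-0.2, -1.1], [-0.4, 0.7], [0.2, -0.2], [-0.2, 0.5], [0.1, -0.2], [-1.1, 0.7], [0.1, 0.7], [1.2, -0.7], [-0.2, 0.0], [-0.9, -1.1], [0.5, -1.8]]
plate
[ 0.4793 -0.0216] 0.48 [-0.7  0.7 -0.2  0.2]
blue
[ 0.4953 -0.2538] 0.557 [-0.8  1.4 -2.9 -1.1 -2. ]
yellow
[0.5161 0.227 ] 0.564 [-0.   2.2 -3.4 -0.7  0.4 -3.7]
case [ 0.73753075 -0.09772219  0.03      ]
case [ 0.7174069  -0.09530332  0.03      ]
brk [0.76652448 0.15478836 0.03      ]
brk [0.74058938 0.15322514 0.03      ]
pink [ 0.31638325 -0.22019002  0.01      ]
pink [0.39153616 0.18598607 0.01      ]
pink [ 0.67274832 -0.25594464  0.01      ]
```

```bash
python3 - <<'E'
from h import *
from scipy.spatial.transform import Rotation as R
s=monitor.state();M=R.from_quat(s['ee_rot']).as_matrix();print(M.round(3))
a=np.degrees(np.arctan2(M[1,0],M[0,0]));print('toolx az',a)
for k in(-16,164):print((k-a+180)%360-180)
g=np.array([.4768,-.0212,.02])+R.from_euler('z',-16,degrees=True).apply([-.002,0,.069]);print('grip',g,'shift',(g-[0,0,.019]-s['eef_pos'])*1e3)
E
```

```text
[[ 0.418 -0.     0.909]
 [-0.909  0.002  0.418]
 [-0.002 -1.     0.   ]]
toolx az -65.32093153691152
49.32093153691153
-130.67906846308847
grip [ 0.47487748 -0.02064873  0.089     ] shift [ 203.5867145   569.48083422 -160.28292098]
```

>>> play_rows --series '[[[0,0,3],[12,33,0],100],[[0,0,6],[24,66,0],100],[[0,0,9],[36,100,0],100],[[0,0,12],[48,133,0],100],[[0,0,15],[60,166,0],100],[[0,0,18],[72,200,0],100],[[0,0,21],[84,233,0],100],[[0,0,24],[96,266,0],100],[[0,0,27],[108,300,0],100],[[0,0,30],[120,333,0],100]]'

```text
time_s: 0.93
eef_pos: [0.3915, -0.2557, 0.2309]
ee_rot: [-0.674, 0.214, -0.214, 0.674]
wrist_force: [1.6, -0.2, -0.0]
gripper_width: 0.0851
```

>>> play_rows --series '[[[0,0,3],[12,33,0],100],[[0,0,6],[24,66,0],100],[[0,0,9],[36,100,0],100],[[0,0,12],[48,133,0],100],[[0,0,15],[60,166,0],100],[[0,0,17],[70,195,0],100],[[0,0,18.5],[79,222,0],100],[[0,0,19.3],[83.6,236.5,0],100],[[0,0,19.3],[83.6,236.5,0],100],[[0,0,19.3],[83.6,236.5,0],100]]'

```text
time_s: 1.77
eef_pos: [0.4748, -0.0206, 0.2309]
ee_rot: [0.7, -0.098, 0.098, -0.7]
wrist_force: [-0.5, 0.3, 0.6]
gripper_width: 0.0856
```

```bash
python3 - <<'E'
from h import *
s=monitor.state();print(s['eef_pos'],s['joints'],s['time_s'])
d=grab('wrist','wr0')
d=load('wr0');print(proj(d,[.4749,-.0206,.105]),proj(d,[.4793,-.0216,.02]),proj(d,[.4953,-.2538,.07]))
E
```

```text
[ 0.47481538 -0.02063091  0.23088748] [-2.82403573e-01 -1.77218908e-01  1.99198603e+00 -4.02682802e-04
  1.32761510e+00 -4.34065519e-03] 1.7667
[[275.92452791 196.52620245]] [[280.08271278 174.18549743]] [[345.40100393 361.45579404]]
```

View pics/wr0.png

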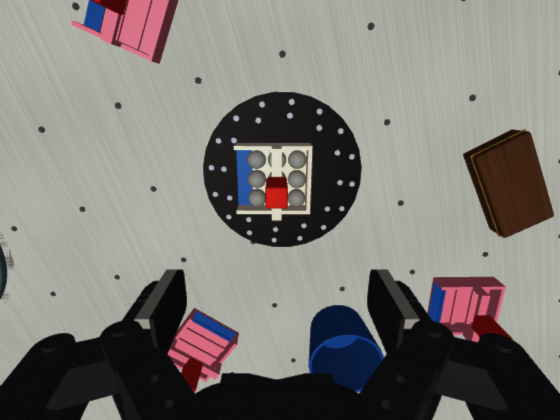

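Tray yaw, block column and cup rim (346,363 against 345,361 predicted) all agree in the wrist view. Next I'll check the across-pad direction numerically.

```bash
python3 - <<'E'
from h import *
from scipy.spatial.transform import Rotation as R
d=load('wr0')
w=lambda T:R.from_euler('z',-16,degrees=True).apply(np.array(T)/1e3)+[.4768,-.0212,.02]
print(proj(d,w([[-12,-10,85],[8,-10,85],[8,10,85],[-12,10,85],[-12,10,43],[8,10,43]])).round(1).tolist())
print(proj(d,w([[34.5,-37,24],[34.5,37,24],[-46,-37,24],[-46,37,24]])).round(1).tolist())
I=d['I'].astype(int);m=((I[...,0]-I[...,1]>60)&(I[...,2]<80))[140:240,230:320];v,u=np.nonzero(m);print(v.min()+140,v.max()+140,u.min()+230,u.max()+230)
print(I[170:215,276].tolist())
E
```

```text
[[264.7, 207.3], [287.1, 207.3], [287.4, 185.6], [264.4, 185.6], [266.0, 174.5], [286.1, 174.5]]
[[309.2, 212.5], [311.8, 144.5], [235.9, 212.4], [233.1, 144.4]]
178 208 265 287
[[218, 217, 196], [217, 216, 195], [217, 216, 196], [217, 217, 196], [218, 217, 197], [214, 212, 191], [182, 164, 144], [97, 53, 45], [78, 9, 8], [77, 7, 6], [78, 7, 7], [77, 7, 5], [78, 7, 6], [78, 9, 6], [77, 7, 6], [77, 7, 6], [82, 9, 6], [115, 13, 10], [162, 19, 14], [191, 28, 23], [199, 30, 23], [200, 32, 24], [200, 29, 23], [199, 30, 24], [200, 31, 23], [199, 30, 23], [200, 31, 25], [199, 29, 23], [199, 30, 24], [199, 29, 23], [198, 29, 22], [199, 28, 23], [198, 29, 23], [198, 29, 23], [198, 29, 24], [198, 29, 23], [196, 26, 21], [188, 39, 34], [189, 120, 105], [215, 205, 185], [218, 213, 192], [218, 213, 192], [218, 213, 192], [218, 212, 192], [218, 213, 192]]
```

Everything is within about 2 px, so I'll descend and grip.

>>> play_rows --series '[[[0,0,0],[0,0,-25],100],[[0,0,0],[0,0,-55],100],[[0,0,0],[0,0,-85],100],[[0,0,0],[0,0,-110],100],[[0,0,0],[0,0,-130],100],[[0,0,0],[0,0,-145],100],[[0,0,0],[0,0,-155],100],[[0,0,0],[0,0,-161],100],[[0,0,0],[0,0,-161],70],[[0,0,0],[0,0,-161],50]]'

```text
time_s: 2.65
eef_pos: [0.4755, -0.0217, 0.0708]
ee_rot: [0.7, -0.098, 0.099, -0.7]
wrist_force: [0.6, -0.3, 1.6]
gripper_width: 0.064
```

>>> play_rows --series '[[[0,0,0],[0,0,0],40],[[0,0,0],[0,0,0],34],[[0,0,0],[0,0,0],30],[[0,0,0],[0,0,0],26],[[0,0,0],[0,0,0],22],[[0,0,0],[0,0,0],15],[[0,0,0],[0,0,0],0],[[0,0,0],[0,0,0],0],[[0,0,0],[0,0,0],0],[[0,0,0],[0,0,0],0]]'

```text
time_s: 3.48
eef_pos: [0.4751, -0.0211, 0.0709]
ee_rot: [-0.7, 0.098, -0.098, 0.7]
wrist_force: [-3.2, 2.1, 5.4]
gripper_width: 0.019
```

>>> play_rows --series '[[[0,0,0],[0,0,2],0],[[0,0,0],[0,0,6],0],[[0,0,0],[0,0,13],0],[[0,0,0],[0,0,22],0],[[0,0,0],[0,0,34],0],[[0,0,0],[0,0,46],0],[[0,0,0],[0,0,57],0],[[0,0,0],[0,0,65],0],[[0,0,0],[0,0,69],0],[[0,0,0],[0,0,70],0]]'

```text
time_s: 4.32
eef_pos: [0.4756, -0.0213, 0.1414]
ee_rot: [0.7, -0.098, 0.099, -0.7]
wrist_force: [-0.5, 0.7, -4.3]
gripper_width: 0.0194
```

```bash
python3 - <<'E'
from h import *
s=monitor.state();print(s['eef_pos'],s['wrist_force'],s['gripper_width'])
d=grab('side','s1');I=d['frame'][140:270,230:370];cv2.imwrite('pics/s1c.png',cv2.resize(I,None,fx=4,fy=4)[:,:,::-1])
E
```

```text
[ 0.4755723  -0.0212649   0.14136748] [-0.51528716  0.66818097 -4.25809184] 0.019362490959230982
```

View pics/s1c.png

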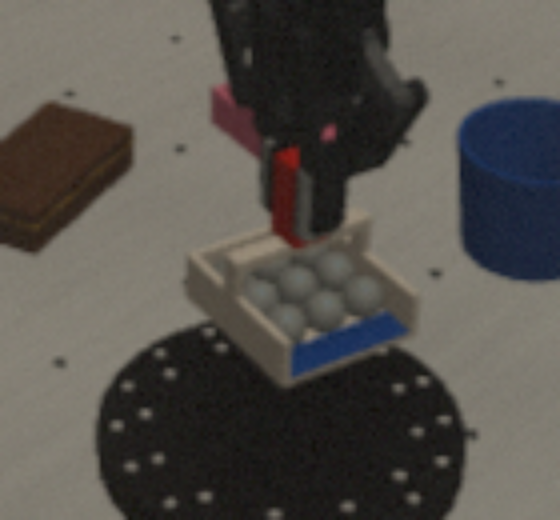

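Lifted level with all nine balls in place, and the force is about 4.3 N as expected. Next I'll carry it over the cup.

>>> play_rows --series '[[[0,0,0],[0.5,-1.5,1],0],[[0,0,0],[2,-6,3],0],[[0,0,0],[4.5,-13.5,6],0],[[0,0,0],[7.5,-24,10],0],[[0,0,0],[12,-36.5,15],0],[[0,0,0],[16.5,-51.5,20],0],[[0,0,0],[22,-68,24],0],[[0,0,0],[28,-86,27],0],[[0,0,0],[34,-105.5,29],0],[[0,0,0],[40.5,-125,30],0]]'

```text
time_s: 5.2
eef_pos: [0.5163, -0.1486, 0.1712]
ee_rot: [0.7, -0.098, 0.099, -0.7]
wrist_force: [0.1, 1.3, -3.8]
gripper_width: 0.0191
```

>>> play_rows --series '[[[0,0,0],[6.5,-19.5,0],0],[[0,0,0],[12.5,-39,0],0],[[0,0,0],[18.5,-57,0],0],[[0,0,0],[24,-73.5,0],0],[[0,0,0],[28.5,-88.5,0],0],[[0,0,0],[33,-101.5,0],0],[[0,0,0],[36,-111.5,0],0],[[0,0,0],[38.5,-119,0],0],[[0,0,0],[40,-123.5,0],0],[[0,0,0],[40.5,-125,0],0]]'

```text
time_s: 6.03
eef_pos: [0.5562, -0.2718, 0.1702]
ee_rot: [-0.7, 0.099, -0.099, 0.7]
wrist_force: [0.1, -0.0, -4.3]
gripper_width: 0.0189
```

```bash
python3 - <<'E'
from h import *
s=monitor.state();p=s['eef_pos'];print(p,s['joints'],s['wrist_force'])
tx=np.array([.961,-.276]);
def tgt(t,cz):
    c,q=np.cos(np.radians(t)),np.sin(np.radians(t))
    e=np.array([.4953,-.2538])+.020*tx
    return np.r_[e+tx*(.044*c-.047*q),cz+.044*q+.047*c]
# edge z falls 0.124->0.088 smoothly
b=p
for t in list(range(2,42,2)):
    f=t/40; cz=.124-.036*(3*f*f-2*f**3)
    v=((tgt(t,cz)-b)*1e3).round(1); print(t if t<=20 else t-20,[round(-.2756*(t if t<=20 else t-20),1),round(-.9613*(t if t<=20 else t-20),1),0],v.tolist())
    if t==20:b=tgt(t,cz)
E
```

```text
[ 0.55615034 -0.27175153  0.17022303] [-6.37423996e-01  2.33658452e-01  1.68761195e+00 -3.28764724e-05
  1.22042609e+00 -3.57540020e-01] [ 0.1353673  -0.01865452 -4.28179958]
2 [-0.6, -1.9, 0] [-0.9, 0.7, 2.0]
4 [-1.1, -3.8, 0] [-2.6, 1.2, 2.7]
6 [-1.7, -5.8, 0] [-4.3, 1.7, 2.9]
8 [-2.2, -7.7, 0] [-6.0, 2.2, 2.7]
10 [-2.8, -9.6, 0] [-7.8, 2.7, 2.1]
12 [-3.3, -11.5, 0] [-9.7, 3.2, 1.1]
14 [-3.9, -13.5, 0] [-11.5, 3.8, -0.1]
16 [-4.4, -15.4, 0] [-13.4, 4.3, -1.6]
18 [-5.0, -17.3, 0] [-15.4, 4.9, -3.2]
20 [-5.5, -19.2, 0] [-17.3, 5.5, -5.0]
2 [-0.6, -1.9, 0] [-2.0, 0.6, -1.8]
4 [-1.1, -3.8, 0] [-4.0, 1.2, -3.7]
6 [-1.7, -5.8, 0] [-6.1, 1.7, -5.5]
8 [-2.2, -7.7, 0] [-8.2, 2.3, -7.3]
10 [-2.8, -9.6, 0] [-10.3, 2.9, -8.9]
12 [-3.3, -11.5, 0] [-12.4, 3.6, -10.3]
14 [-3.9, -13.5, 0] [-14.5, 4.2, -11.5]
16 [-4.4, -15.4, 0] [-16.6, 4.8, -12.3]
18 [-5.0, -17.3, 0] [-18.8, 5.4, -12.8]
20 [-5.5, -19.2, 0] [-20.9, 6.0, -12.9]
```

>>> play_rows --series '[[[-0.6,-1.9,0],[-0.9,0.7,2.0],0],[[-1.1,-3.8,0],[-2.6,1.2,2.7],0],[[-1.7,-5.8,0],[-4.3,1.7,2.9],0],[[-2.2,-7.7,0],[-6.0,2.2,2.7],0],[[-2.8,-9.6,0],[-7.8,2.7,2.1],0],[[-3.3,-11.5,0],[-9.7,3.2,1.1],0],[[-3.9,-13.5,0],[-11.5,3.8,-0.1],0],[[-4.4,-15.4,0],[-13.4,4.3,-1.6],0],[[-5.0,-17.3,0],[-15.4,4.9,-3.2],0],[[-5.5,-19.2,0],[-17.3,5.5,-5.0],0]]'

```text
time_s: 6.87
eef_pos: [0.5383, -0.2646, 0.1652]
ee_rot: [0.706, 0.025, 0.218, -0.673]
wrist_force: [-0.1, 0.1, -5.1]
gripper_width: 0.0186
```

```bash
python3 - <<'E'
from h import *
s=monitor.state();print(s['eef_pos'],s['joints'],s['wrist_force'])
a=grab('side','s2')['frame'][110:270,290:430];b=grab('scene','c2')['frame'][110:270,120:260]
c=cv2.resize(np.hstack([a,b]),None,fx=2.8,fy=2.8,interpolation=2);cv2.imwrite('pics/s2c.png',c[:,:,::-1])
E
```

```text
[ 0.53834206 -0.2645841   0.16515056] [-0.70767962  0.01868199  1.96567097  0.19179485  0.84710219 -0.53417425] [-0.13704116  0.11280335 -5.05417525]
```

View pics/s2c.png

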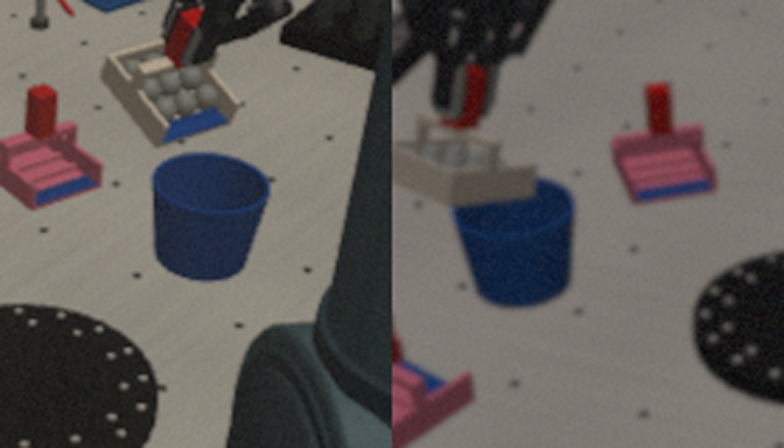

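```bash
python3 - <<'E'
from h import *
from scipy.spatial.transform import Rotation as R
s=monitor.state();M=R.from_quat(s['ee_rot']).as_matrix()
tz=-M[:,1];tx=M[:,0]*np.sign(M[0,0]);ty=np.cross(tz,tx);print('tilt',np.degrees(np.arccos(tz[2])),tx,ty)
w=lambda x,y,z:s['eef_pos']+tx*(x+2)/1e3+ty*y/1e3+tz*(z-51)/1e3
print('edge',w(-46,0,4))
P=np.array([w(-46,37,0),w(-46,-37,0),w(34.5,37,24),w(-46,37,4)])
t=np.linspace(0,6.283,9)[:-1];C=np.c_[.4953+.046*np.cos(t),-.2538+.046*np.sin(t),.07+0*t]
for n,ox,o in(('s2',290,0),('c2',120,392)):
    d=load(n);f=lambda q:((q-[ox,110])*2.8+[o,0]).round(0).tolist()
    print(n,f(proj(d,P)),'\n',f(proj(d,C)))
E
```

```text
tilt 19.774855112652194 [ 0.90455999 -0.2594416   0.33832128] [0.27515314 0.96139911 0.00157957]
edge [ 0.51265522 -0.25688992  0.10483679]
s2 [[157.0, 149.0], [231.0, 125.0], [109.0, 55.0], [159.0, 145.0]] 
 [[159.0, 160.0], [149.0, 182.0], [174.0, 205.0], [220.0, 214.0], [259.0, 203.0], [266.0, 181.0], [240.0, 159.0], [196.0, 151.0]]
c2 [[532.0, 195.0], [460.0, 165.0], [451.0, 171.0], [533.0, 190.0]] 
 [[485.0, 236.0], [534.0, 235.0], [572.0, 217.0], [577.0, 193.0], [547.0, 177.0], [501.0, 178.0], [463.0, 194.0], [456.0, 218.0]]
```

>>> play_rows --series '[[[-0.6,-1.9,0],[-2.0,0.6,-1.8],0],[[-1.1,-3.8,0],[-4.0,1.2,-3.7],0],[[-1.7,-5.8,0],[-6.1,1.7,-5.5],0],[[-2.2,-7.7,0],[-8.2,2.3,-7.3],0],[[-2.8,-9.6,0],[-10.3,2.9,-8.9],0],[[-3.3,-11.5,0],[-12.4,3.6,-10.3],0],[[-3.9,-13.5,0],[-14.5,4.2,-11.5],0],[[-4.4,-15.4,0],[-16.6,4.8,-12.3],0],[[-5.0,-17.3,0],[-18.8,5.4,-12.8],0],[[-5.4,-18.8,0],[-20.5,5.9,-12.9],0]]'

```text
time_s: 7.8
eef_pos: [0.5183, -0.2591, 0.1524]
ee_rot: [0.692, 0.145, 0.329, -0.626]
wrist_force: [0.3, 0.1, -3.1]
gripper_width: 0.0195
```

>>> play_rows --series '[[[-0.1,-0.4,0],[-0.4,0.1,0],0],[[-0.1,-0.4,0],[-0.4,0.1,0],0],[[-0.1,-0.4,0],[-0.4,0.1,0],0],[[-0.1,-0.4,0],[-0.4,0.1,0],0],[[-0.1,-0.4,0],[-0.4,0.1,0],0],[[-0.1,-0.4,0],[-0.4,0.1,0],0],[[-0.1,-0.4,0],[-0.4,0.1,0],0],[[-0.1,-0.4,0],[-0.4,0.1,0],0],[[-0.1,-0.4,0],[-0.4,0.1,0],0],[[-0.1,-0.4,0],[-0.4,0.1,0],0]]'

```text
time_s: 8.63
eef_pos: [0.5178, -0.2596, 0.1524]
ee_rot: [0.692, 0.147, 0.332, -0.625]
wrist_force: [1.0, -0.5, -3.8]
gripper_width: 0.0192
```

```bash
python3 - <<'E'
from h import *
from scipy.spatial.transform import Rotation as R
s=monitor.state();print(s['eef_pos'],s['wrist_force'],s['gripper_width'],np.degrees(np.arccos(-R.from_quat(s['ee_rot']).as_matrix()[2,1])))
a=grab('side','s3')['frame'][110:270,290:430];b=grab('scene','c3')['frame'][110:270,120:260]
c=cv2.resize(np.hstack([a,b]),None,fx=2.8,fy=2.8,interpolation=2);cv2.imwrite('pics/s3c.png',c[:,:,::-1])
E
```

```text
[ 0.51783904 -0.25959812  0.15235087] [ 1.04160694 -0.472694   -3.81014426] 0.019174801572540826 39.93849285581919
```

View pics/s3c.png

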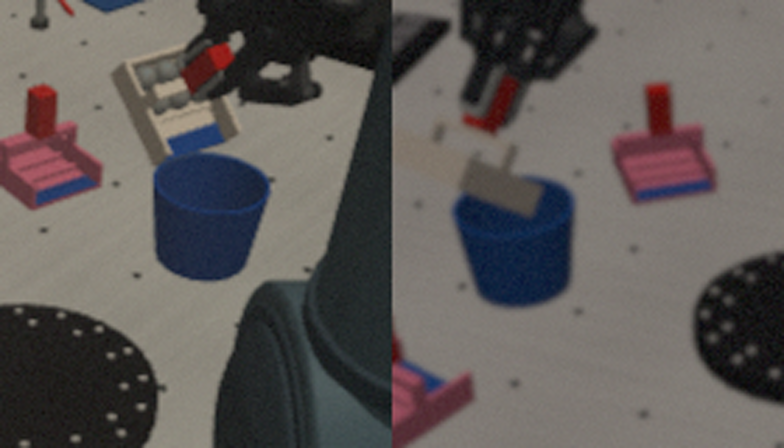

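The front row is out: the apron and front bay are empty, and the middle and rear rows are still visible behind their ridges. Next I'll tip back to level while rising.

>>> play_rows --series '[[[0.3,1,0],[1,-0.3,1],0],[[1,3.5,0],[3.5,-1.1,4],0],[[2.1,7.5,0],[7.5,-2.4,9],0],[[3.6,12.5,0],[12.5,-4,15],0],[[5.2,18,0],[18,-5.7,21],0],[[6.7,23.5,0],[23.5,-7.4,27],0],[[8.3,29,0],[29,-9.2,33],0],[[9.6,33.5,0],[33.5,-10.6,37],0],[[10.6,37,0],[37,-11.7,39],0],[[11,38.4,0],[38.3,-12.1,40],0]]'

```text
time_s: 9.57
eef_pos: [0.5582, -0.2725, 0.1933]
ee_rot: [0.7, -0.098, 0.099, -0.7]
wrist_force: [-0.4, -0.1, -3.9]
gripper_width: 0.0194
```

```bash
python3 - <<'E'
from h import *
from scipy.spatial.transform import Rotation as R
s=monitor.state();print(s['eef_pos'],s['ee_rot'],s['wrist_force'],s['gripper_width'],np.degrees(np.arccos(-R.from_quat(s['ee_rot']).as_matrix()[2,1])))
a=grab('side','s4')['frame'][110:270,290:430];b=grab('wrist','w4')['frame']
c=np.hstack([cv2.resize(a,(392,448)),cv2.resize(b,(400,300),interpolation=3) if 0 else cv2.copyMakeBorder(cv2.resize(b,(400,300),interpolation=3),0,148,0,0,0)])
cv2.imwrite('pics/s4c.png',c[:,:,::-1])
E
```

```text
[ 0.55823674 -0.27247577  0.19325767] [ 0.70039682 -0.09822904  0.09867504 -0.70004185] [-0.36740614 -0.1363545  -3.93943897] 0.01941235827265039 0.04618770558199082
```

View pics/s4c.png

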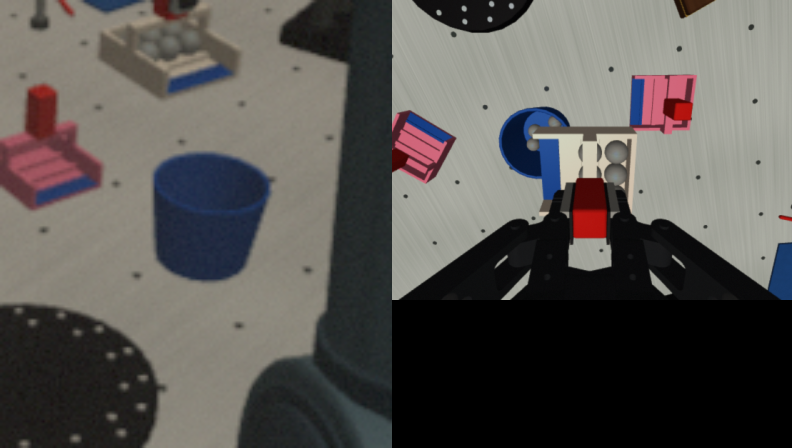

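The wrist view shows three balls in the blue cup and the middle and rear rows still in the level tray. Next I'll carry it back over the plate.

>>> play_rows --series '[[[0,0,0],[-0.5,1.5,0],0],[[0,0,0],[-2,6,0],0],[[0,0,0],[-4.5,13.5,0],0],[[0,0,0],[-7.5,24,0],0],[[0,0,0],[-12,36.5,0],0],[[0,0,0],[-16.5,51.5,0],0],[[0,0,0],[-22,68,0],0],[[0,0,0],[-28,86,0],0],[[0,0,0],[-34,105.5,0],0],[[0,0,0],[-40.5,125,0],0]]'

```text
time_s: 10.5
eef_pos: [0.5146, -0.1447, 0.1924]
ee_rot: [-0.7, 0.098, -0.099, 0.7]
wrist_force: [-1.3, 0.6, -4.0]
gripper_width: 0.0196
```

>>> play_rows --series '[[[0,0,0],[-6.5,19.5,0],0],[[0,0,0],[-12.5,39,0],0],[[0,0,0],[-18.5,57,0],0],[[0,0,0],[-24,73.5,0],0],[[0,0,0],[-28.5,88.5,0],0],[[0,0,0],[-33,101.5,0],0],[[0,0,0],[-36,111.5,0],0],[[0,0,0],[-38.5,119.5,0],0],[[0,0,0],[-40,124.5,0],0],[[0,0,0],[-40.5,126.5,0],0]]'

```text
time_s: 11.33
eef_pos: [0.4749, -0.0196, 0.1924]
ee_rot: [0.7, -0.098, 0.098, -0.7]
wrist_force: [0.3, 0.2, -3.4]
gripper_width: 0.0191
```

>>> play_rows --series '[[[0,0,0],[0,0,-3],0],[[0,0,0],[0,0,-12],0],[[0,0,0],[0,0,-27],0],[[0,0,0],[0,0,-45],0],[[0,0,0],[0,0,-64],0],[[0,0,0],[0,0,-82],0],[[0,0,0],[0,0,-96],0],[[0,0,0],[0,0,-106],0],[[0,0,0],[0,0,-112],0],[[0,0,0],[0,0,-115],0]]'

```text
time_s: 12.17
eef_pos: [0.4747, -0.0204, 0.0763]
ee_rot: [-0.7, 0.099, -0.098, 0.7]
wrist_force: [-0.3, 0.1, -3.7]
gripper_width: 0.019
```

>>> play_rows --series '[[[0,0,0],[1,0,-1],0],[[0,0,0],[2,0,-2],0],[[0,0,0],[2,0,-3],0],[[0,0,0],[2,0,-4],0],[[0,0,0],[2,0,-5],0],[[0,0,0],[2,0,-5.5],0],[[0,0,0],[2,0,-5.5],0]]'

```text
time_s: 12.75
eef_pos: [0.4771, -0.0202, 0.0719]
ee_rot: [0.7, -0.098, 0.099, -0.7]
wrist_force: [0.0, -0.7, -3.5]
gripper_width: 0.0192
```

>>> play_rows --series '[[[0,0,0],[0,0,-0.5],0],[[0,0,0],[0,0,-1],0],[[0,0,0],[0,0,-1],0],[[0,0,0],[0,0,-1],0]]'

```text
time_s: 13.08
eef_pos: [0.4772, -0.0202, 0.0709]
ee_rot: [0.7, -0.099, 0.099, -0.7]
wrist_force: [-0.0, 0.0, -3.5]
gripper_width: 0.019
```

>>> play_rows --series '[[[0,0,0],[0,0,-0.5],0],[[0,0,0],[0,0,-0.8],0],[[0,0,0],[0,0,-0.8],0]]'

```text
time_s: 13.33
eef_pos: [0.4772, -0.0202, 0.0709]
ee_rot: [0.7, -0.099, 0.098, -0.7]
wrist_force: [-4.2, 1.3, 5.8]
gripper_width: 0.0193
```

Contact, at the same height and force as at pick-up. Next I'll release gently.

>>> play_rows --series '[[[0,0,0],[0,0,0],24],[[0,0,0],[0,0,0],27],[[0,0,0],[0,0,0],30],[[0,0,0],[0,0,0],35],[[0,0,0],[0,0,0],45],[[0,0,0],[0,0,0],60],[[0,0,0],[0,0,0],80],[[0,0,0],[0,0,0],100],[[0,0,0],[0,0,0],100],[[0,0,0],[0,0,0],100]]'

```text
time_s: 14.17
eef_pos: [0.4772, -0.0202, 0.0701]
ee_rot: [0.7, -0.098, 0.099, -0.7]
wrist_force: [1.1, 0.6, -0.5]
gripper_width: 0.0852
```

>>> play_rows --series '[[[0,0,0],[0,0,5],100],[[0,0,0],[0,0,15],100],[[0,0,0],[0,0,30],100],[[0,0,0],[0,0,50],100],[[0,0,0],[0,0,75],100],[[0,0,0],[0,0,100],100],[[0,0,0],[0,0,125],100],[[0,0,0],[0,0,145],100],[[0,0,0],[0,0,160],100],[[0,0,0],[0,0,160],100]]'

```text
time_s: 15.0
eef_pos: [0.4793, -0.0208, 0.235]
ee_rot: [0.701, -0.095, 0.101, -0.7]
wrist_force: [-0.5, -0.6, 0.2]
gripper_width: 0.0852
```

```bash
python3 - <<'E'
from h import *
s=monitor.state();print(s['eef_pos'],s['wrist_force'],s['gripper_width'])
a=grab('wrist','w5')['frame'];b=grab('side','s5')['frame'];grab('scene','c5')
c=np.hstack([cv2.resize(a,(440,330),interpolation=3),cv2.resize(b[150:340,150:390],(360,285))[:285].copy() if 0 else cv2.resize(b[150:340,150:390],(360,330))])
cv2.imwrite('pics/s5c.png',c[:,:,::-1])
# change of bystanders
for n,m in(('scene0','c5'),('side0','s5')):
    for nm,hsv in(('blue',(105,125,150)),('yel',(22,32,180))):
        for k in(n,m):
            h=cv2.cvtColor(load(k)['I'],cv2.COLOR_RGB2HSV);M=((h[...,0]>hsv[0])&(h[...,0]<hsv[1])&(h[...,1]>hsv[2])).astype(np.uint8)
            N,_,st,ce=cv2.connectedComponentsWithStats(M);print(k,nm,[x.round(1).tolist() for x,q in zip(ce,st) if 150<q[4]<2500 and x[1]>100])
E
```

```text
[ 0.47926363 -0.02076871  0.23503657] [-0.47424478 -0.61136514  0.19420589] 0.08519722490130979
scene0 blue [[164.1, 195.0]]
c5 blue [[164.2, 194.7]]
scene0 yel [[389.9, 248.8]]
c5 yel [[389.8, 248.9]]
side0 blue [[362.6, 183.2], [269.2, 356.5]]
s5 blue []
side0 yel [[185.8, 293.0]]
s5 yel [[186.2, 293.1]]
```

View pics/s5c.png

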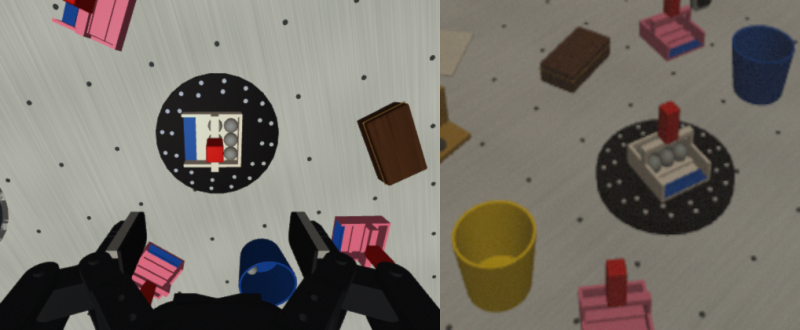

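The tray stands level in the plate's middle, with the middle row of three visible from the side and the rear row from the wrist. The cups have not moved, so I'll hand in.

```bash
python3 -c "
from h import *
print(sign_off())"
```

```text
the job is handed in; nothing more can be done
None
```

I gripped the white tray, carried it level to the blue cup and tipped it to 39.9° about its front edge. Then I levelled it, set it back in the middle of the plate, released it and backed the gripper off, using about 15 s of the 72 s. The job is handed in; it gives no verdict.

**What the last checks showed**
- **Balls in the cup:** the wrist picture taken straight after pouring showed three balls in the blue cup. In the final picture I could only pick out one of them past the cup wall.
- **Balls in the tray:** the front bay is empty, with the middle row of three visible from the side and the rear row from the wrist.
- **Tray:** it looks level in the middle of the plate. It touched down at the same height and force as at pick-up, and the gripper is open and clear.
- **Cups:** in the scene picture, both cups are within 0.5 px of where they started. The colour check for the blue cup failed in the side view (no region found), so that camera gave no second reading.
- **Bracket and case:** I only checked these by eye. The case looks in place; the bracket shows only at the picture's edge.
- **Disagreement:** while tipped at 20°, one front corner of the tray appeared about 4 px from where I predicted. The pour was not affected.

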